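# Index the rotary assembly fixture to the relay

### The arm

A 6-joint arm with a two-finger parallel gripper is mounted at the origin on a cart in front of the work surface, level with it; the furniture and walls round the work are solid. World frame = base frame: x ahead of the robot, y to its left, z up, the work surface at z = 0. Lengths are in m, angles in rad, forces in N, time in s.
With the tool pointing down it reaches from about 0.275 to 0.75 m from the base axis. Payload 10.2 kg.
Tool frame: the origin (TCP) lies midway between the tips of the shut fingers; the grasp point (between the pads) lies 19 mm behind it (ctrl.hold_point_z is the distance from the TCP to the grasp point, in m); z points along the fingers, y is the direction in which the jaws open and shut (so a half turn about z gives the same grasp; the last joint's range is limited). The gripper opens to 85 mm and grips with 20 to 120 N. Pads are 22 mm wide; open, the fingers measure 114 mm over their backs; the gripper's body (76 mm by 85 mm) begins 54 mm behind the grasp point. The pads swing forward as they close: fully open they stand 13 mm farther back than shut.
Start: joints at [0.906, 0.313, 1.498, -0, 1.331, -0.223], TCP at [0.224, 0.475, 0.231] pointing down, gripper open.
Joint ranges: [-2.94, 2.94], [-0.97, 2.17], [0.19, 2.56], [-1.23, 4.37], [0.02, 3.11], [-2.88, 2.88]. Speed limits (rad/s): [2.39, 2.39, 3.01, 3.14, 3.14, 3.14].

### API

Orientations are given as a unit quaternion [w, x, y, z].
In Python, from cell import ctrl, optics gives the robot as it stands. The module is installed in compiled form; this text tells all that it offers.
- The arm moves only by the tool step_arm, never from a script. Its argument "motion" is text: rows parted by semicolons, each of 7 numbers parted by spaces: the finger opening in m, from 0 to 0.0854, then the shift along the tool's x, y, z in m, then the turn, a rotation vector about the tool's x, y, z in rad. In form: grip dx dy dz rx ry rz; .... A call has 1 to 5 rows; each row is the pose to reach, as a shift and turn from the pose measured when the call began, along the tool's axes at that moment; what a row does not reach only later rows make up. A row lasts 1/12 s, in which the tool goes at most 41.7 mm and 7.16 degrees, less where a joint would pass 70% of its speed; a pose out of reach is approached as far as the arm can. A call with a gripper value outside its range is refused whole. The fingers move at their own pace and stop on an object; "force" is the grip in N (left out, the last holds). Time passes only in rows, so rows that repeat a pose let the fingers close. It gives the time, the measured TCP pose, the force and the opening at its end, in the units of the state.
- ctrl.sense(): the state, without advancing time (a new reading comes with each control period).
- optics.read_camera(name): name is "scene" or "top" or "wrist"; returns the picture (420x560x3 uint8, red, green, blue); there is no depth.
- optics.camera_params(name): a dict with "camera_matrix" (3x3 intrinsics, pixels), "R" (3x3) and "t" (3): a world point X has camera coordinates R X + t. Camera axes: x right, y down, z forward; pixel columns grow to the right and rows downward; lengths in m; the calibration is good to about 2 mm. A picture is of the moment at which its call begins: read the wrist's pose just before it. camera_params takes no time and is no camera call; for the wrist camera it gives the pose at the moment of the call.
- ctrl.sign_off(): hands the job in, once; it reports no verdict.
The state is a dict: "time_s": time; "joint_positions": joint angles; "dq": joint speeds; "joint_efforts": joint torques, N m; "position": TCP position; "tool_rot": TCP orientation; "force": force on the tool from outside, world axes, zero at the start; "wrist_torque": the same for the moment, N m; "opening": finger opening in m.
Only numpy, scipy, OpenCV 4.12 (cv2) and the standard library are available. Lean on these libraries where they do the work, as an engineer would, in place of code of your own. Each camera call takes 0.05 s, during which the arm holds its last target.

### The job

The blue relay is the next part to be worked on: swing the red-gripped locking lever of the rotary fixture outward with a fingertip until it is clear of the plate, push the plate round by its spokes until the nest with the relay stands at the yellow arrow on the robot's side, then push the lever fully home so that its nose sits in the notch and the plate is locked. Do not touch the relay or the coils, which ride round in their nests, and leave the other things on the bench where they are.

Things in the scene. Friction and masses are not known exactly. Their poses are not given: they have to be found in the camera images.
- fixture: grey base plate 240 x 204 x 12 mm, screwed down; origin on the bench under the index plate's axis; its -x axis points to the work position (yellow arrow, robot's side), +y to the left, z up. The round aluminium index plate (180 mm, z = 22 to 40 mm) carries four black nest rings (44 mm outside, 38 inside, floor z = 42, rim z = 52 mm, 50 mm from the axis) at front, left, back, right; spokes half-way between
- index_plate (a joint): turn of the plate, rad, 0 at the start, growing anticlockwise from above (range -6.28 to 6.28); steady friction about 0.22 N m, it stays where it is left. Its rim has a tapered notch before the lever's nose at every quarter turn (1.571 rad); the nose enters if the plate is within about 0.07 rad of that and then locks it with about 0.02 rad of play
- lock_lever (a joint): swing of the steel locking lever about its vertical pivot, rad; 0 is fully home, as at the start (nose in the notch at the right of the plate, plate locked); grows as the grip is pushed outward, away from the plate; the nose is clear of the rim from about 0.24 on, the stop is at 0.42; friction about 0.16 N m, it stays where it is left
- plate_centre (a point): point on the axis of the index plate, at the plate's top, 40 mm above the bench
- work_spot (a point): work position at the yellow arrow: where the centre of the front nest's floor stands when the plate is locked, 42 mm above the bench, 50 mm from the axis; fixed to the base
- lever_grip (a point): axis of the upright red grip at the lever's end, a cylinder 20 mm in diameter from z = 34 to 82 mm; the point is 60 mm above the bench and moves with the lever. When the lever is home there is about 55 mm between the grip and the nearest spoke ball
- lever_pivot (a point): pivot axis of the locking lever, at the right rear of the base, 34 mm above the bench; the grip is 205 mm from it
- spoke_a (a point): pushing point on a spoke, 116 mm from the plate's axis, z = 52 mm; at the start the rear left spoke. A spoke is a steel rod 8 mm thick rising outward from the rim (z = 37 mm at 90 mm from the axis) to a black ball 20 mm in diameter (centre 134 mm from the axis, z = 62 mm); it turns with the plate
- spoke_b (a point): the same on the next spoke anticlockwise, at the start the front left one
- spoke_c (a point): the same on the next spoke, at the start the front right one, nearest the lever's grip
- spoke_d (a point): the same on the last spoke, at the start the rear right one
- relay_centre (a point): centre of the blue relay block, 21 x 28 x 35 mm, standing loose in the left, back or right nest (it differs from start to start)
- relay: the relay; origin at the centre of its underside
- coil_a: a cream coil on a bobbin, 22 x 24 x 40 mm, standing loose in the left, back or right nest; origin at the centre of its underside
- coil_b: a second such coil, in another of these nests; origin at the centre of its underside
- coil_c: a third such coil, at the start in the front nest at the work position; origin at the centre of its underside
- screwdriver: red screwdriver 179 x 24 x 24 mm lying at the front right, bystander
- transformer: transformer 36 x 46 x 33 mm with a yellow label at the left rear, bystander
- screw_cup: white cup 51 mm across, 42 mm high, at the left, bystander
- terminal_block: cream terminal block 18 x 75 x 19 mm at the right, bystander

How it is judged:
On the way, in this order (a step that is already met when the one before it is completed fails the run):
1. the locking lever is swung out, its nose clear of the plate (value of joint lock_lever above 0.2 rad), for 0.1 s.
2. the relay's nest has been turned to the work position (horizontal distance between relay_centre and work_spot below 0.014 m), for 0.1 s.
At the end, for the whole second after the job is handed in: the lever is home (within 0.04 rad), the plate stands locked within 0.04 rad of a quarter-turn position and at rest, the relay stands in its nest within 12 mm of the work spot, and relay and coils still stand upright on the floors of their nests (value of joint lock_lever below 0.04 rad and horizontal distance between relay_centre and work_spot below 0.012 m and (value of joint index_plate between -4.7524 and -4.6724 rad or value of joint index_plate between -3.1816 and -3.1016 rad or value of joint index_plate between -1.6108 and -1.5308 rad or value of joint index_plate between 1.5308 and 1.6108 rad or value of joint index_plate between 3.1016 and 3.1816 rad or value of joint index_plate between 4.6724 and 4.7524 rad) and velocity of joint index_plate between -0.05 and 0.05 rad/s and height (world z) of relay between 0.0346 and 0.0466 m and angle between each of relay, coil_a, coil_b, coil_c's own z axis and vertical below 0.2 rad and height (world z) of coil_a between 0.036 and 0.048 m and height (world z) of coil_b between 0.036 and 0.048 m and height (world z) of coil_c between 0.036 and 0.048 m); the robot touches nothing.
It fails at once if a relay or coil was lifted or tipped in its nest (height (world z) of relay above 0.0506 m or angle between any of relay, coil_a, coil_b, coil_c's own z axis and vertical above 0.4 rad or height (world z) of any of coil_a, coil_b, coil_c above 0.052 m).
It fails at once if the robot touched a relay or coil (contact force between any of the fingers, the arm and relay above 0.5 N or contact force between any of the fingers, the arm and coil_a above 0.5 N or contact force between any of the fingers, the arm and coil_b above 0.5 N or contact force between any of the fingers, the arm and coil_c above 0.5 N).
It fails at once if something else on the bench was shifted (distance of any of screwdriver, transformer, screw_cup, terminal_block from where it was at the start of the episode above 0.02 m).
It also fails if it takes over 58 s, if anything falls off the work surface, if the arm or the gripper's body presses on something with over 40 N, if the wrist force passes 120 N, or if a joint passes its speed limit or range.

## Working session

There is one attempt and no reset: what is moved stays moved. The work goes in short steps, Python scripts to look and compute and a tool call to move; the robot and the scene stay as the last step left them, time stands still between calls to the robot, and variables do not carry over. Pictures are saved under pics/ and viewed, and the job is handed in when it is done.

Besides the shell and the picture viewer there is one more tool, called after "Emit:" by a JSON object that holds its "method" and its "body", one argument or row to a line. step_arm: Moves the arm, as the interface text tells. Its arguments: {"type":"object","properties":{"motion":{"type":"string"},"force":{"type":"number"}},"required":["motion"]}

```bash
mkdir -p pics; python3 - <<'E'
from cell import ctrl, optics
import cv2
for n in ("scene","top"):
    im=optics.read_camera(n); cv2.imwrite(f"pics/{n}0.png",im[:,:,::-1])
    p=optics.camera_params(n); print(n,p)
print(ctrl.sense(), ctrl.hold_point_z)
E
```

```text
scene {'camera_matrix': array([[393.84224604,   0.        , 281.45563767],
       [  0.        , 393.84224604, 207.61585828],
       [  0.        ,   0.        ,   1.        ]]), 'R': array([[ 0.77205767, -0.6354764 , -0.00983357],
       [-0.48527136, -0.57943685, -0.65480122],
       [ 0.4104128 ,  0.51031626, -0.75573716]]), 't': array([-0.50614989,  0.19841275,  0.98875936])}
top {'camera_matrix': array([[472.9466331 ,   0.        , 283.05735259],
       [  0.        , 472.9466331 , 203.81123754],
       [  0.        ,   0.        ,   1.        ]]), 'R': array([[-0.0165492 , -0.99955931, -0.0246437 ],
       [-0.99844306,  0.01783378, -0.05285266],
       [ 0.05326886,  0.02373067, -0.99829819]]), 't': array([-0.12839582,  0.53597298,  1.35208548])}
{'time_s': 0.1, 'joint_positions': array([ 9.05582189e-01,  3.13379685e-01,  1.49836536e+00,  2.05656448e-06,
        1.33102954e+00, -2.23407863e-01]), 'dq': array([-0.00044073, -0.00218239, -0.00139289,  0.00085083,  0.00036678,
        0.00144135]), 'joint_efforts': array([ 1.32685473e-03, -4.12903583e+01, -2.60140657e+01, -1.80899247e-04,
        3.03463596e-03,  1.73121686e-05]), 'position': array([0.22433874, 0.47439028, 0.23079806]), 'tool_rot': array([-2.54919739e-04,  2.19111104e-01,  9.75699736e-01, -5.33157224e-04]), 'force': array([-0.64207527, -0.04703176,  0.0853202 ]), 'wrist_torque': array([ 0.00802986,  0.01968317, -0.02312563]), 'opening': 0.0853056466582737} 0.0187
```

View pics/scene0.png

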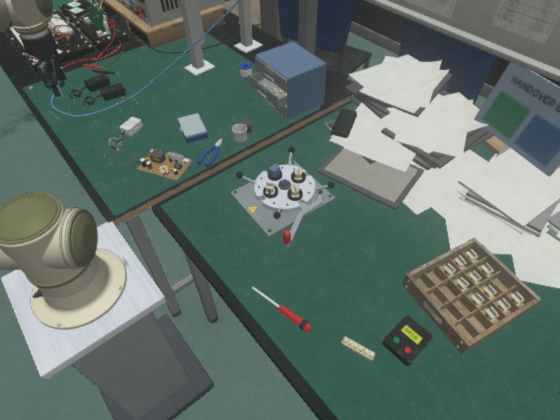

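View pics/top0.png

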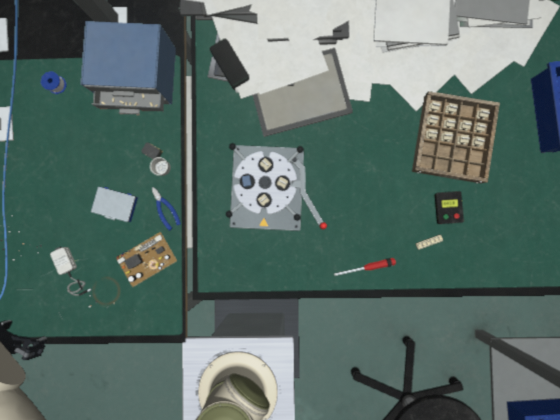

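Top view: the relay (blue) is in the left nest at (247,181), the cream coils are at (265,164), (283,183) and (264,200), the grip is at (323,226), and the arrow at (264,223). The plate therefore has to turn +90° (left to front). Next I'll measure these points.

```bash
cat > h.py <<'E'
import numpy as np, cv2
from cell import ctrl, optics
def ray(p,uv,z):
    K,R,t=p["camera_matrix"],p["R"],p["t"]
    d=R.T@np.linalg.solve(K,np.array([uv[0],uv[1],1.])); c=-R.T@t
    return c+d*(z-c[2])/d[2]
def proj(p,X):
    q=p["camera_matrix"]@(p["R"]@np.array(X)+p["t"]); return q[:2]/q[2]
def blobs(m,off=(0,0),amin=6):
    n,l,s,c=cv2.connectedComponentsWithStats(m.astype(np.uint8))
    return [(c[i]+np.array(off),s[i,4]) for i in range(1,n) if s[i,4]>=amin]
E
python3 - <<'E'
from h import *
im=cv2.imread("pics/top0.png"); p=optics.camera_params("top")
x0,y0,x1,y1=215,135,345,245
c=im[y0:y1,x0:x1]; hsv=cv2.cvtColor(c,cv2.COLOR_BGR2HSV)
H,S,V=[hsv[...,i].astype(int) for i in range(3)]
o=(x0,y0)
print("dark");[print(b, ray(p,b[0],.062).round(4)) for b in blobs((V<45),o)]
print("red");[print(b, ray(p,b[0],.075).round(4)) for b in blobs(((H<8)|(H>172))&(S>150)&(V>90),o)]
print("yel");[print(b, ray(p,b[0],.012).round(4)) for b in blobs((H>15)&(H<32)&(S>130)&(V>120),o)]
print("blue");[print(b, ray(p,b[0],.077).round(4)) for b in blobs((H>100)&(H<125)&(S>90),o)]
big=cv2.resize(c,None,fx=6,fy=5.4,interpolation=cv2.INTER_CUBIC); cv2.imwrite("pics/topz.png",big)
E
```

```text
dark
(array([231.36363636, 146.45454545]), np.int32(11)) [0.6948 0.0037 0.062 ]
(array([228.28571429, 215.14285714]), np.int32(7)) [0.5022 0.0143 0.062 ]
red
(array([323.06451613, 225.41935484]), np.int32(31)) [ 0.4691 -0.2478  0.075 ]
yel
(array([263.44, 223.  ]), np.int32(25)) [ 0.4793 -0.0801  0.012 ]
blue
```

View pics/topz.png

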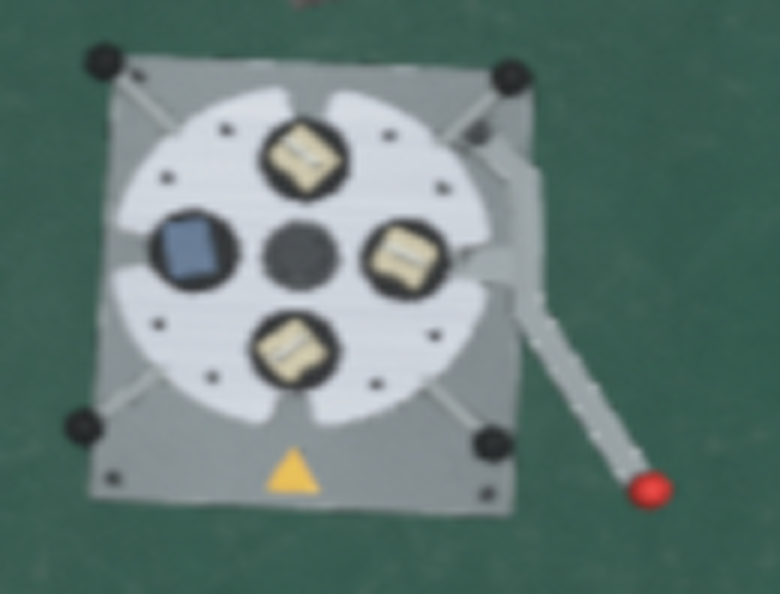

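```bash
python3 - <<'E'
from h import *
p=optics.camera_params("top")
f=lambda x,y:((x+.5)/6-.5+215,(y+.5)/5.4-.5+135)
B=np.array([ray(p,f(*q),.062)[:2] for q in [(104,62),(85,427),(493,443),(511,77)]])
c=B.mean(0); print(B,c); d=B-c; print(np.hypot(*d.T), np.degrees(np.unwrap(np.arctan2(d[:,1],d[:,0]))-np.radians([45,135,225,315])))
print("hub",ray(p,f(300,256),.042), "nests",[ray(p,f(*q),.052)[:2]-c for q in [(304,158),(193,250),(294,350),(406,259)]])
print("arrow",ray(p,f(292,475),.012)[:2]-c)
g=ray(p,f(651,490),.082)[:2]; pv=ray(p,f(479,131),.034)[:2]; print("grip",g,"piv",pv,np.hypot(*(g-pv)))
# scene view check of grip
im=optics.read_camera("scene"); ps=optics.camera_params("scene")
x0,y0=220,135; c2=im[y0:y0+120,x0:x0+130]; cv2.imwrite("pics/scz.png",cv2.resize(c2,None,fx=6,fy=5,interpolation=cv2.INTER_CUBIC)[...,::-1])
print("scene proj grip top",proj(ps,[*g,.082]),"bottom",proj(ps,[*g,.034]),"centre",proj(ps,[*c,.04]))
print([proj(ps,[*b,.062]).round(1) for b in B])
E
```

```text
[[ 0.695854    0.00208587]
 [ 0.50626207  0.01298543]
 [ 0.49475502 -0.17618447]
 [ 0.68405285 -0.18799303]] [ 0.59523099 -0.08727655]
[0.13457576 0.13404452 0.13416422 0.1342875 ] [-3.39199957 -3.41528836 -3.49542562 -3.59092855]
hub [ 0.59491603 -0.08698058  0.042     ] nests [array([ 0.04996406, -0.00295047]), array([0.00277428, 0.04987586]), array([-0.0502992 ,  0.00319299]), array([-0.00383009, -0.04998073])]
arrow [-0.11461518  0.00771391]
grip [ 0.46928367 -0.24741114] piv [ 0.66038561 -0.17264454] 0.2052071998098039
scene proj grip top [286.44513795 231.5479421 ] bottom [286.44989984 242.72962611] centre [284.33617531 185.15510494]
[array([290.8, 149.6]), array([239.2, 175.1]), array([276.7, 215. ]), array([330.7, 184.8])]
```

View pics/scz.png

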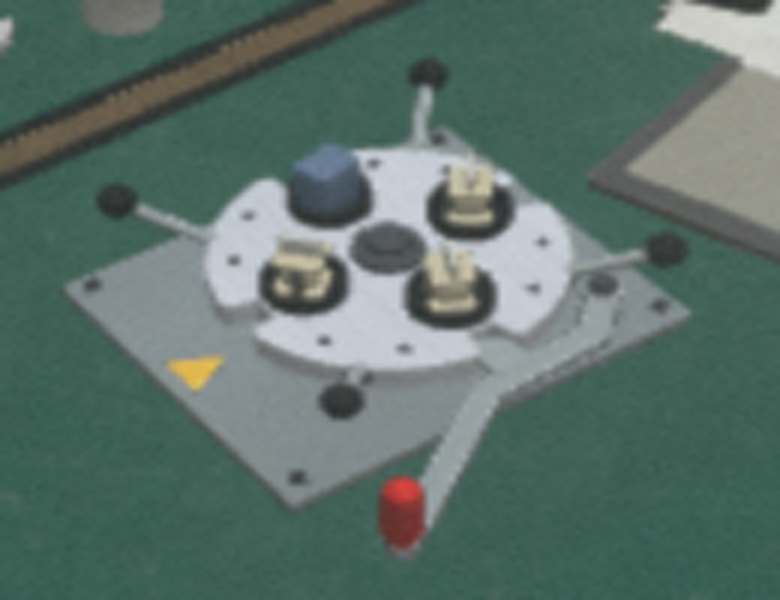

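```bash
cat >> h.py <<'E'
from scipy.spatial.transform import Rotation as Ro
C=np.array([.5952,-.0872]); YAW=np.radians(-3.48); PV=np.array([.6604,-.1726]); GA=np.radians(201.4)
def rows(targets,grip=0):
    """targets: (x,y,z,yaw of tool x in deg)"""
    s=ctrl.sense(); q=np.array(s["tool_rot"]); R0=Ro.from_quat(q[[1,2,3,0]]).as_matrix(); p0=np.array(s["position"])
    print("t",round(s["time_s"],2),"pos",p0.round(4),"yaw",np.degrees(np.arctan2(R0[1,0],R0[0,0])).round(1),"F",np.round(s["force"],1),"j",np.round(s["joint_positions"],2),"op",round(s["opening"],4))
    out=[]
    for x,y,z,a in targets:
        a=np.radians(a); c,sn=np.cos(a),np.sin(a)
        R=np.array([[c,sn,0],[sn,-c,0],[0,0,-1.]])
        d=R0.T@(np.array([x,y,z])-p0); w=Ro.from_matrix(R0.T@R).as_rotvec()
        out.append(f"{grip} "+" ".join(f"{v:.4f}" for v in d)+" "+" ".join(f"{v:.3f}" for v in w))
    print(";\n".join(out))
E
python3 -c "
from h import *
rows([(.4566,-.2153,.2,111.4)])"
```

```text
t 0.15 pos [0.2244 0.4744 0.2309] yaw 154.7 F [ 0.4  1.1 -0.2] j [ 0.91  0.31  1.5  -0.    1.33 -0.22] op 0.0852
0 -0.5049 -0.5242 0.0313 -0.001 0.000 0.755
```

Emit:
{"method": "step_arm", "body": {
  "motion": "0 -0.505 -0.524 0.031 0 0 0.755; 0 -0.505 -0.524 0.031 0 0 0.755; 0 -0.505 -0.524 0.031 0 0 0.755; 0 -0.505 -0.524 0.031 0 0 0.755; 0 -0.505 -0.524 0.031 0 0 0.755"
}}

```text
time_s: 0.57
position: [0.2908, 0.2756, 0.2222]
tool_rot: [-0.0, 0.511, 0.86, -0.0]
force: [0.0, 0.7, -0.7]
opening: 0.0256
```

```bash
python3 -c "
from h import *
rows([(.4566,-.2153,.2,111.4)])"
```

```text
t 0.57 pos [0.2908 0.2756 0.2222] yaw 118.6 F [ 0.   0.7 -0.7] j [ 0.46  0.04  1.85 -0.    1.25 -0.03] op 0.0256
0 -0.5104 -0.0891 0.0225 -0.001 0.000 0.125
```

Emit:
{"method": "step_arm", "body": {
  "motion": "0 -0.51 -0.089 0.022 0 0 0.125; 0 -0.51 -0.089 0.022 0 0 0.125; 0 -0.51 -0.089 0.022 0 0 0.125; 0 -0.51 -0.089 0.022 0 0 0.125; 0 -0.51 -0.089 0.022 0 0 0.125"
}}

```text
time_s: 0.98
position: [0.3573, 0.0781, 0.2137]
tool_rot: [0.0, 0.563, 0.826, -0.0]
force: [1.2, 0.6, 0.3]
opening: 0.0002
```

```bash
python3 -c "
from h import *
rows([(.4566,-.2153,.2,111.4)])"
```

```text
t 0.98 pos [0.3573 0.0781 0.2137] yaw 111.4 F [1.2 0.6 0.3] j [-0.11 -0.03  1.95 -0.    1.23 -0.48] op 0.0002
0 -0.3094 -0.0146 0.0139 -0.000 0.001 0.000
```

Emit:
{"method": "step_arm", "body": {
  "motion": "0 -0.309 -0.0146 0.014 0 0 0; 0 -0.309 -0.0146 0.014 0 0 0; 0 -0.309 -0.0146 0.014 0 0 0; 0 -0.309 -0.0146 0.014 0 0 0; 0 -0.309 -0.0146 0.014 0 0 0"
}}

```text
time_s: 1.4
position: [0.4237, -0.1195, 0.2043]
tool_rot: [0.0, 0.564, 0.826, -0.0]
force: [0.4, 0.7, 0.1]
opening: 0.0001
```

Emit:
{"method": "step_arm", "body": {
  "motion": "0 -0.1 -0.005 0.005 0 0 0; 0 -0.1 -0.005 0.005 0 0 0; 0 -0.1 -0.005 0.005 0 0 0; 0 -0.1 -0.005 0.005 0 0 0"
}}

```text
time_s: 1.73
position: [0.4558, -0.2179, 0.1983]
tool_rot: [-0.0, 0.565, 0.825, -0.0]
force: [1.2, 0.7, -0.1]
opening: -0.0002
```

```bash
python3 -c "
from h import *
im=optics.read_camera('wrist'); cv2.imwrite('pics/w1.png',im[:,:,::-1])
p=optics.camera_params('wrist'); print([proj(p,X).round(0) for X in [(.469,-.247,.082),(.495,-.176,.062)]])
rows([(.4566,-.2153,.1,111.4),(.4566,-.2153,.046,111.4)])"
```

```text
[array([281., 249.]), array([345., 172.])]
t 1.78 pos [ 0.4553 -0.2157  0.1985] yaw 111.2 F [-0.1 -0.  -0.3] j [-0.68  0.3   1.61 -0.    1.24 -1.05] op -0.0003
0 -0.0001 0.0014 0.0985 -0.001 -0.001 -0.003;
0 -0.0002 0.0015 0.1525 -0.001 -0.001 -0.003
```

View pics/w1.png

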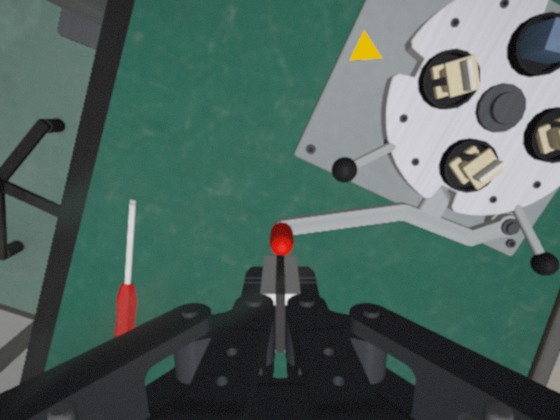

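```bash
python3 -c "
from h import *
p=optics.camera_params('wrist'); s=ctrl.sense()['position']
print([proj(p,X).round(0) for X in [s,(s[0],s[1],.08),(s[0],s[1],.046),(.469,-.247,.082),(.469,-.247,.06),(.469,-.247,.034)]], -p['R'].T@p['t'],s)
im=cv2.imread('pics/w1.png')
h=cv2.cvtColor(im,cv2.COLOR_BGR2HSV); m=((h[...,0]<8)|(h[...,0]>172))&(h[...,1]>150)&(h[...,2]>90); m[:,:200]=0
print(blobs(m))
"
```

```text
[array([278., 274.]), array([279., 206.]), array([279., 196.]), array([281., 249.]), array([281., 239.]), array([281., 229.])] [ 0.43147735 -0.15243026  0.3413845 ] [ 0.45532419 -0.21573128  0.19852894]
[(array([281.07792208, 239.48701299]), np.int32(616))]
```

Emit:
{"method": "step_arm", "body": {
  "motion": "0 0 0.0015 0.04 0 0 0; 0 0 0.0015 0.08 0 0 0; 0 0 0.0015 0.12 0 0 0; 0 0 0.0015 0.15 0 0 0; 0 0 0.0015 0.15 0 0 0"
}}

```text
time_s: 2.2
position: [0.4538, -0.2121, 0.0439]
tool_rot: [-0.006, 0.564, 0.826, 0.0]
force: [-1.4, 0.4, -1.1]
opening: -0.0001
```

```bash
python3 -c "
from h import *
T=[]
# contact offset 21mm inward; lever angle a
for a in (0,.08,.16,.24,.32):
    th=GA+a; u=np.array([np.cos(th),np.sin(th)]); n=np.array([-np.sin(th),np.cos(th)])
    g=PV+.205*u-n*.021; T.append((g[0],g[1],.046,np.degrees(th)-90))
rows(T)"
```

```text
t 2.2 pos [ 0.4538 -0.2121  0.0439] yaw 111.3 F [-1.4  0.4 -1.1] j [-0.67  0.5   1.77 -0.    0.88 -1.04] op -0.0001
0 -0.0176 0.0018 -0.0023 -0.006 -0.009 -0.002;
0 -0.0341 0.0008 -0.0025 -0.006 -0.010 -0.082;
0 -0.0506 0.0011 -0.0026 -0.005 -0.010 -0.162;
0 -0.0669 0.0027 -0.0028 -0.005 -0.010 -0.242;
0 -0.0832 0.0057 -0.0030 -0.004 -0.010 -0.322
```

Emit:
{"method": "step_arm", "body": {
  "motion": "0 -0.0175 0.0018 -0.0023 0 0 0; 0 -0.034 0.001 -0.0025 0 0 -0.08; 0 -0.0505 0.001 -0.0026 0 0 -0.16; 0 -0.067 0.0027 -0.003 0 0 -0.24; 0 -0.083 0.0057 -0.003 0 0 -0.32"
}}

```text
time_s: 2.62
position: [0.49, -0.2877, 0.0485]
tool_rot: [-0.005, 0.424, 0.906, 0.001]
force: [0.1, 1.7, -0.2]
opening: -0.0
```

```bash
python3 -c "
from h import *
im=optics.read_camera('top'); cv2.imwrite('pics/t2.png',cv2.resize(im[135:245,215:345],None,fx=6,fy=5.4,interpolation=cv2.INTER_CUBIC)[:,:,::-1])
rows([])"
```

```text
t 2.67 pos [ 0.4914 -0.2901  0.0487] yaw 130.1 F [-1.  -1.9  0.7] j [-0.74  0.62  1.55 -0.    0.98 -1.44] op -0.0003
```

View pics/t2.png

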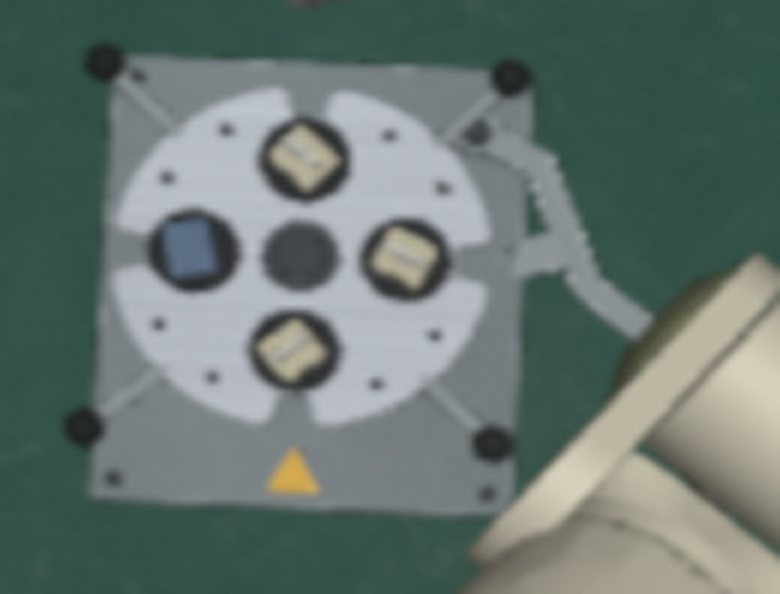

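```bash
cat >> h.py <<'E'
def arc(phi,z,r=.110): # phi in deg relative to world
    a=np.radians(phi); return (C[0]+r*np.cos(a),C[1]+r*np.sin(a),z,phi)
E
python3 -c "
from h import *
rows([(.482,-.278,.06,130),(.482,-.27,.10,130),(.482,-.27,.14,130),(.482,-.25,.17,130),arc(115.5,.17)])"
```

```text
t 2.67 pos [ 0.4914 -0.2901  0.0487] yaw 130.1 F [-1.  -1.9  0.7] j [-0.74  0.62  1.55 -0.    0.98 -1.44] op -0.0003
0 0.0153 0.0006 -0.0112 -0.002 -0.006 0.002;
0 0.0217 0.0057 -0.0512 -0.002 -0.006 0.002;
0 0.0220 0.0056 -0.0912 -0.002 -0.006 0.002;
0 0.0374 0.0184 -0.1211 -0.002 -0.006 0.002;
0 0.1955 0.2376 -0.1206 -0.003 -0.006 0.255
```

Emit:
{"method": "step_arm", "body": {
  "motion": "0 0.013 0 -0.006 0 0 0; 0 0.021 0.005 -0.045 0 0 0; 0 0.022 0.006 -0.085 0 0 0; 0 0.03 0.012 -0.12 0 0 0; 0 0.05 0.04 -0.125 0 0 0"
}}

```text
time_s: 3.08
position: [0.4916, -0.2291, 0.1821]
tool_rot: [0.003, 0.424, 0.906, -0.001]
force: [1.0, -0.5, 0.4]
opening: -0.0
```

```bash
python3 -c "
from h import *
im=optics.read_camera('top'); cv2.imwrite('pics/t3.png',cv2.resize(im[135:245,215:345],None,fx=6,fy=5.4,interpolation=cv2.INTER_CUBIC)[:,:,::-1])
rows([arc(115.5,.17)])"
```

```text
t 3.13 pos [ 0.4925 -0.2217  0.1802] yaw 130.1 F [3.5 4.8 0.5] j [-0.64  0.39  1.53  0.    1.22 -1.34] op -0.0001
0 0.1432 0.1929 0.0104 0.002 0.001 0.255
```

View pics/t3.png

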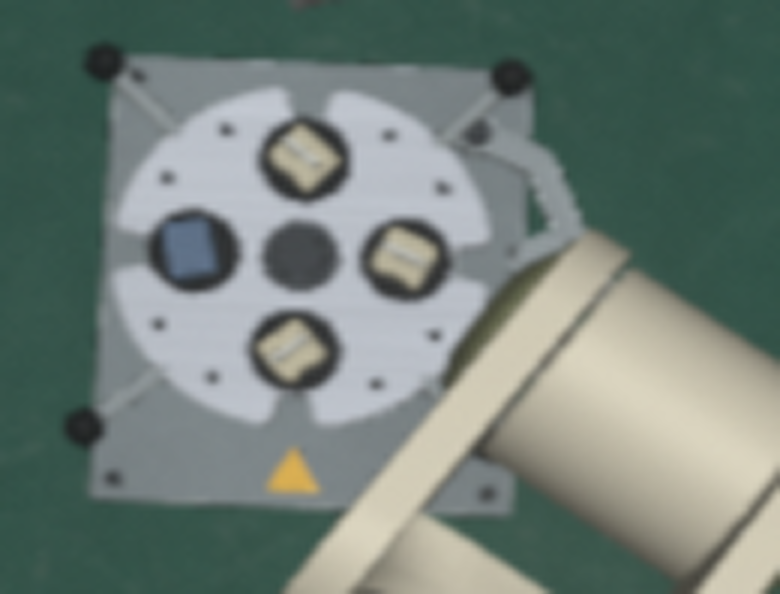

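Emit:
{"method": "step_arm", "body": {
  "motion": "0 0.143 0.193 0.005 0 0 0.255; 0 0.143 0.193 0.005 0 0 0.255; 0 0.143 0.193 0.005 0 0 0.255; 0 0.143 0.193 0.005 0 0 0.255; 0 0.143 0.193 0.005 0 0 0.255"
}}

```text
time_s: 3.55
position: [0.5374, -0.0277, 0.1768]
tool_rot: [0.002, 0.534, 0.845, 0.001]
force: [-0.2, -0.7, 1.2]
opening: -0.0001
```

Emit:
{"method": "step_arm", "body": {
  "motion": "0 0.024 0.035 0 0 0 0; 0 0.024 0.035 0 0 0 0; 0 0.024 0.035 0 0 0 0"
}}

```text
time_s: 3.8
position: [0.5586, 0.0117, 0.178]
tool_rot: [0.002, 0.533, 0.846, 0.001]
force: [0.0, -1.0, 0.6]
opening: -0.0001
```

```bash
python3 -c "
from h import *
im=optics.read_camera('wrist'); cv2.imwrite('pics/w2.png',im[:,:,::-1])
p=optics.camera_params('wrist');P=arc(115.5,0)[:2]
print([proj(p,X).round(0) for X in [(*P,.041),(*P,.06),(*B,.062)] ] if 0 else [proj(p,(*P,.041)),proj(p,(.506,.013,.062))])
rows([arc(115.5,.17),arc(115.5,.042)])"
```

```text
[array([267.79247812, 191.82207801]), array([215.32604713, 172.738892  ])]
t 3.85 pos [0.5583 0.01   0.1778] yaw 115.5 F [-0.2 -0.4  0. ] j [-0.19  0.43  1.48  0.    1.23 -0.64] op -0.0001
0 0.0064 -0.0086 0.0077 0.004 0.002 0.000;
0 0.0066 -0.0090 0.1357 0.004 0.002 0.000
```

View pics/w2.png

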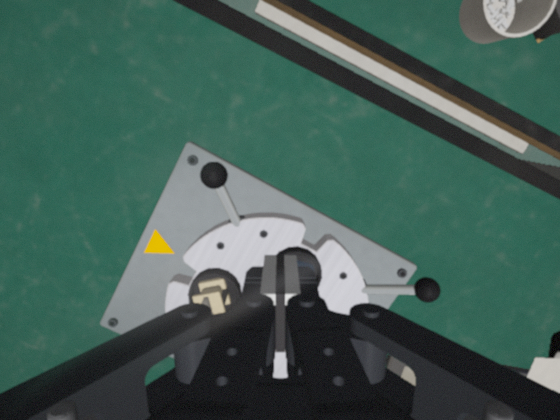

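Emit:
{"method": "step_arm", "body": {
  "motion": "0 0.007 -0.009 0.035 0 0 0; 0 0.007 -0.009 0.07 0 0 0; 0 0.007 -0.009 0.105 0 0 0; 0 0.007 -0.009 0.135 0 0 0; 0 0.007 -0.009 0.135 0 0 0"
}}

```text
time_s: 4.27
position: [0.5441, 0.0117, 0.0383]
tool_rot: [-0.002, 0.534, 0.845, -0.001]
force: [-0.8, 0.1, -0.8]
opening: -0.0003
```

```bash
python3 -c "
from h import *
rows([arc(a,.043) for a in (119,123,128,133,138)])"
```

```text
t 4.27 pos [0.5441 0.0117 0.0383] yaw 115.4 F [-0.8  0.1 -0.8] j [-0.19  0.58  1.64  0.    0.92 -0.64] op -0.0003
0 -0.0015 -0.0032 -0.0047 -0.004 -0.003 -0.063;
0 -0.0022 -0.0108 -0.0046 -0.004 -0.004 -0.133;
0 -0.0039 -0.0203 -0.0046 -0.004 -0.004 -0.220;
0 -0.0064 -0.0296 -0.0046 -0.004 -0.004 -0.307;
0 -0.0097 -0.0386 -0.0046 -0.004 -0.004 -0.395
```

Emit:
{"method": "step_arm", "body": {
  "motion": "0 -0.0015 -0.003 -0.004 0 0 -0.063; 0 -0.002 -0.011 -0.0045 0 0 -0.133; 0 -0.004 -0.02 -0.0045 0 0 -0.22; 0 -0.0065 -0.0295 -0.0045 0 0 -0.307; 0 -0.0095 -0.0385 -0.0045 0 0 -0.395"
}}

```text
time_s: 4.68
position: [0.5139, -0.0144, 0.0454]
tool_rot: [-0.001, 0.357, 0.934, -0.0]
force: [3.0, 1.2, 0.0]
opening: 0.0003
```

```bash
python3 -c "
from h import *
im=optics.read_camera('wrist'); cv2.imwrite('pics/w3.png',im[:,:,::-1])
rows([arc(a,.043) for a in (142,147,152,157,162)])"
```

```text
t 4.73 pos [ 0.5129 -0.0153  0.0452] yaw 138.4 F [ 0.7 -0.9 -0.5] j [-0.26  0.52  1.74 -0.    0.89 -1.1 ] op -0.0001
0 0.0005 -0.0060 0.0022 -0.002 -0.003 -0.062;
0 -0.0005 -0.0155 0.0022 -0.002 -0.003 -0.149;
0 -0.0024 -0.0249 0.0022 -0.002 -0.003 -0.237;
0 -0.0050 -0.0342 0.0023 -0.001 -0.003 -0.324;
0 -0.0085 -0.0431 0.0023 -0.001 -0.003 -0.411
```

View pics/w3.png

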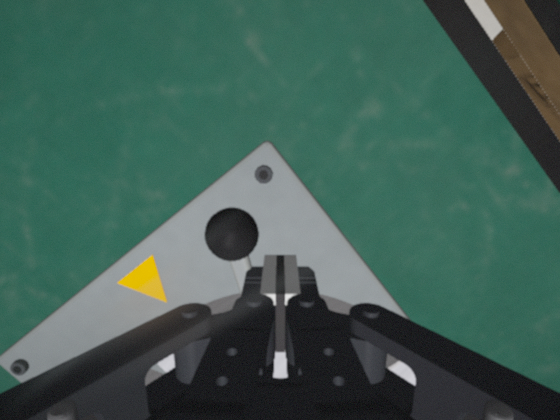

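Emit:
{"method": "step_arm", "body": {
  "motion": "0 0.0005 -0.006 0.002 0 0 -0.062; 0 -0.0005 -0.0155 0.002 0 0 -0.149; 0 -0.0025 -0.025 0.002 0 0 -0.237; 0 -0.005 -0.034 0.002 0 0 -0.324; 0 -0.0085 -0.043 0.002 0 0 -0.411"
}}

```text
time_s: 5.15
position: [0.4909, -0.0538, 0.0452]
tool_rot: [-0.001, 0.156, 0.988, -0.0]
force: [-0.3, 3.3, 1.1]
opening: 0.0001
```

```bash
python3 -c "
from h import *
im=optics.read_camera('top'); cv2.imwrite('pics/t4.png',cv2.resize(im[135:245,215:345],None,fx=6,fy=5.4,interpolation=cv2.INTER_CUBIC)[:,:,::-1])
rows([arc(a,.043) for a in (166,171,176,181,186)])"
```

```text
t 5.2 pos [ 0.4907 -0.0552  0.0451] yaw 162.3 F [-0.3 -1.7  1.1] j [-0.35  0.49  1.8  -0.    0.86 -1.61] op 0.0001
0 0.0005 -0.0058 0.0021 -0.001 -0.001 -0.065;
0 -0.0006 -0.0153 0.0021 -0.001 -0.001 -0.152;
0 -0.0024 -0.0248 0.0021 -0.001 -0.001 -0.239;
0 -0.0051 -0.0340 0.0021 -0.001 -0.001 -0.327;
0 -0.0086 -0.0429 0.0022 -0.001 -0.001 -0.414
```

View pics/t4.png

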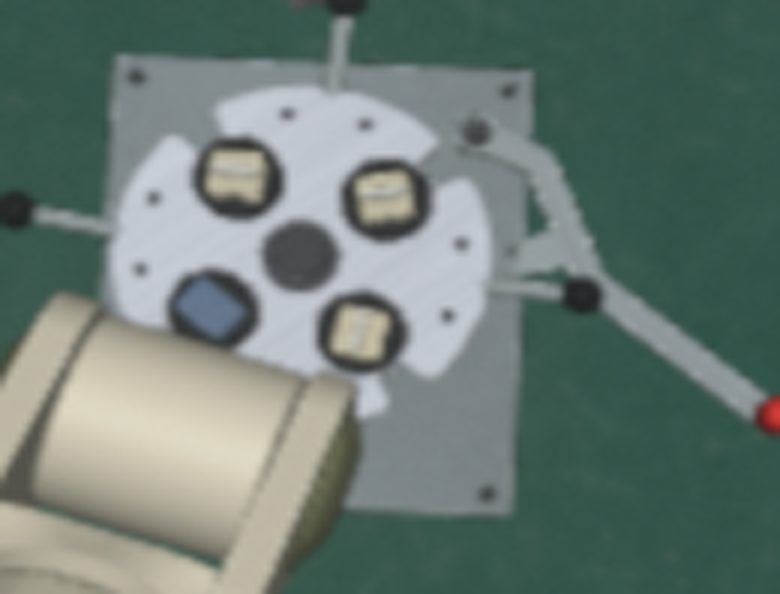

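Emit:
{"method": "step_arm", "body": {
  "motion": "0 0.0005 -0.006 0.002 0 0 -0.065; 0 -0.0005 -0.0155 0.002 0 0 -0.152; 0 -0.0025 -0.025 0.002 0 0 -0.239; 0 -0.005 -0.034 0.002 0 0 -0.327; 0 -0.0085 -0.043 0.002 0 0 -0.414"
}}

```text
time_s: 5.62
position: [0.4862, -0.0993, 0.0448]
tool_rot: [0.0, -0.052, 0.999, -0.0]
force: [0.9, 2.8, 2.2]
opening: -0.0001
```

```bash
python3 -c "
from h import *
p=optics.camera_params('top')
f=lambda x,y:((x+.5)/6-.5+215,(y+.5)/5.4-.5+135)
for q in [(16,210),(582,297)]:
  d=ray(p,f(*q),.062)[:2]-C; print(np.degrees(np.arctan2(d[1],d[0])),np.hypot(*d))
rows([arc(a,.043) for a in (190,194,198,202,205)])"
```

```text
79.57032123308606 0.1335093301003938
-101.16773101474679 0.1341140511777424
t 5.62 pos [ 0.4862 -0.0993  0.0448] yaw -174.0 F [0.9 2.8 2.2] j [-0.44  0.49  1.79 -0.    0.86 -2.11] op -0.0001
0 0.0000 -0.0070 0.0018 -0.001 -0.000 -0.070;
0 -0.0008 -0.0147 0.0018 -0.001 -0.000 -0.140;
0 -0.0021 -0.0222 0.0018 -0.001 -0.000 -0.210;
0 -0.0040 -0.0297 0.0018 -0.001 -0.000 -0.280;
0 -0.0057 -0.0352 0.0018 -0.001 -0.000 -0.332
```

Emit:
{"method": "step_arm", "body": {
  "motion": "0 0 -0.007 0.002 0 0 -0.07; 0 -0.001 -0.0147 0.002 0 0 -0.14; 0 -0.002 -0.022 0.002 0 0 -0.21; 0 -0.004 -0.0297 0.002 0 0 -0.28; 0 -0.0057 -0.0352 0.002 0 0 -0.332"
}}

```text
time_s: 6.03
position: [0.4962, -0.1344, 0.0445]
tool_rot: [0.001, -0.216, 0.976, -0.001]
force: [0.3, 2.5, 2.6]
opening: 0.0
```

```bash
cat > ang.py <<'E'
from h import *
import sys
im=optics.read_camera('top'); p=optics.camera_params('top')
im=np.ascontiguousarray(im[:,:,::-1]); cv2.imwrite('pics/'+sys.argv[1],cv2.resize(im[135:245,215:345],None,fx=6,fy=5.4,interpolation=cv2.INTER_CUBIC))
h=cv2.cvtColor(im,cv2.COLOR_BGR2HSV)
big=cv2.resize(im[...,:].max(2),None,fx=4,fy=4,interpolation=cv2.INTER_CUBIC)
for c,a in blobs(big<75,amin=60):
    uv=(c+.5)/4-.5; d=ray(p,uv,.062)[:2]-C
    if abs(np.hypot(*d)-.134)<.008: print("ball ang rel yaw",(np.degrees(np.arctan2(d[1],d[0]))-np.degrees(YAW)).round(2)%90-45,np.hypot(*d).round(4),a)
b=(h[...,0]>100)&(h[...,0]<125)&(h[...,1]>60)
for c,a in blobs(b,amin=15):
    d=ray(p,c,.077)[:2]-C
    if np.hypot(*d)<.08: print("relay rel centre",d.round(4),a,"want",(.05*np.array([-np.cos(YAW),-np.sin(YAW)])).round(4))
s=ctrl.sense(); d=np.array(s["position"][:2])-C; print("finger ang",np.degrees(np.arctan2(d[1],d[0]))%360,np.hypot(*d))
E
python3 ang.py t5.png
```

```text
ball ang rel yaw -8.340000000000003 0.1353 778
ball ang rel yaw -8.509999999999998 0.1351 678
ball ang rel yaw -8.11 0.1348 740
finger ang 205.98161764190237 0.10968638216771473
```

View pics/t5.png

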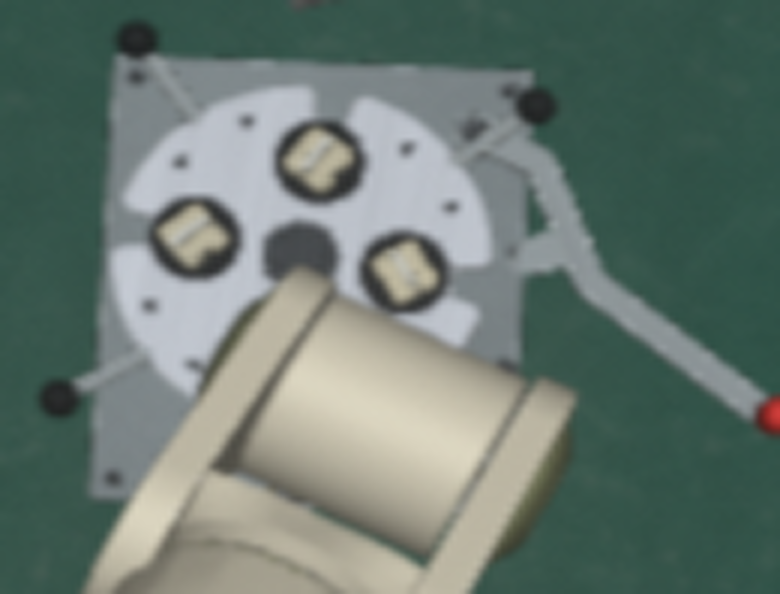

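```bash
python3 -c "
from h import *
rows([arc(a,.044) for a in (209,211,213,214)])"
```

```text
t 6.08 pos [ 0.4966 -0.1353  0.0445] yaw -155.0 F [ 0.6 -0.7 -0.7] j [-0.49  0.52  1.74 -0.    0.88 -2.5 ] op 0.0001
0 0.0001 -0.0058 0.0006 -0.003 0.001 -0.070;
0 -0.0003 -0.0096 0.0006 -0.003 0.001 -0.104;
0 -0.0007 -0.0134 0.0006 -0.003 0.001 -0.139;
0 -0.0010 -0.0153 0.0006 -0.003 0.001 -0.157
```

Emit:
{"method": "step_arm", "body": {
  "motion": "0 0 -0.0055 0 0 0 -0.07; 0 -0.0003 -0.0095 0 0 0 -0.105; 0 -0.0007 -0.013 0 0 0 -0.14; 0 -0.001 -0.0145 0 0 0 -0.155; 0 -0.001 -0.0145 0 0 0 -0.155"
}}

```text
time_s: 6.5
position: [0.5039, -0.1482, 0.0454]
tool_rot: [0.001, -0.29, 0.957, -0.002]
force: [-0.1, -0.3, 0.9]
opening: -0.0002
```

```bash
python3 ang.py t6.png; python3 -c "
from h import *
rows([])"
```

```text
ball ang rel yaw 0.45000000000000284 0.1355 764
ball ang rel yaw 0.25 0.1352 687
ball ang rel yaw -0.2400000000000091 0.1354 687
finger ang 213.6817775963255 0.1098072848993309
t 6.55 pos [ 0.5038 -0.1481  0.0453] yaw -146.3 F [-0.3  0.3  0.9] j [-0.51  0.54  1.71 -0.    0.89 -2.67] op -0.0001
```

Emit:
{"method": "step_arm", "body": {
  "motion": "0 0 0.006 0 0 0 0; 0 0 0.012 0 0 0 0; 0 0 0.012 -0.035 0 0 0; 0 0 0.012 -0.075 0 0 0; 0 0 0.012 -0.11 0 0 0"
}}

```text
time_s: 6.97
position: [0.4963, -0.137, 0.1571]
tool_rot: [0.001, -0.29, 0.957, -0.002]
force: [0.8, 0.3, 0.5]
opening: -0.0001
```

```bash
python3 ang.py t7.png; python3 -c "
from h import *
im=np.ascontiguousarray(optics.read_camera('top')[:,:,::-1]); h=cv2.cvtColor(im,cv2.COLOR_BGR2HSV); p=optics.camera_params('top')
m=((h[...,0]<8)|(h[...,0]>172))&(h[...,1]>150)&(h[...,2]>90)
for c,a in blobs(m):
    g=ray(p,c,.078)[:2]; d=g-PV
    if np.hypot(*d)<.3: print(c,a,g,np.hypot(*d),'lever',(np.arctan2(d[1],d[0])-GA)%6.2832)
th=GA+.4; 
rows([])"
```

```text
ball ang rel yaw 0.4200000000000017 0.1353 717
ball ang rel yaw 0.22999999999999687 0.1351 654
ball ang rel yaw -0.21999999999999886 0.1352 644
ball ang rel yaw -43.46000000000001 0.1376 176
finger ang 208.00207396284628 0.10900180996890639
[344.5 211.5] 32 [ 0.5061298  -0.30692519] 0.20455452052072923 lever 0.34291149222642847
t 7.07 pos [ 0.4987 -0.1383  0.1605] yaw -146.3 F [ 0.5 -0.5 -0.8] j [-0.5   0.36  1.63 -0.    1.14 -2.66] op -0.0003
```

View pics/t7.png

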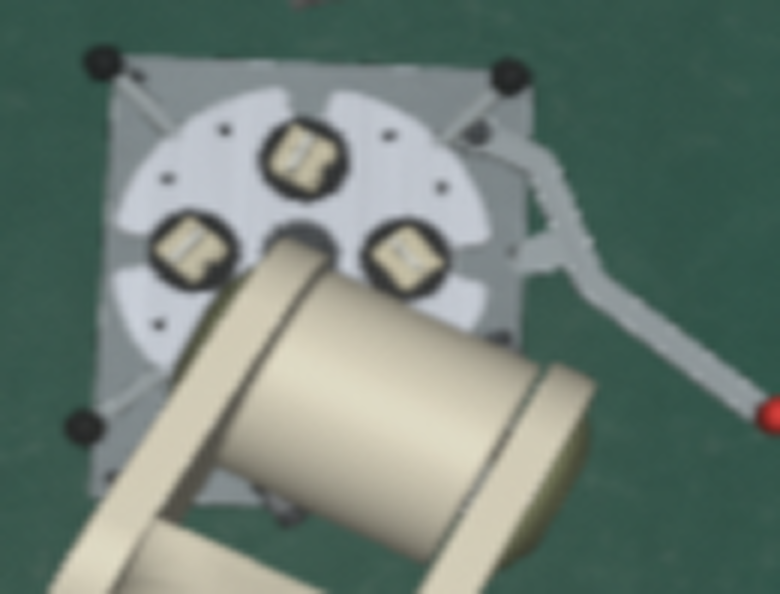

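```bash
cat > lev.py <<'E'
from h import *
def lev(a,off,z):
    th=GA+a; u=np.array([np.cos(th),np.sin(th)]); n=np.array([-np.sin(th),np.cos(th)])
    g=PV+.205*u+n*off; return (g[0],g[1],z,np.degrees(th)-90)
E
python3 -c "
from lev import *
rows([lev(.343,.036,.17)])"
```

```text
t 7.07 pos [ 0.4987 -0.1383  0.1605] yaw -146.3 F [ 0.5 -0.5 -0.8] j [-0.5   0.36  1.63 -0.    1.14 -2.66] op -0.0003
0 0.0831 -0.1803 -0.0076 -0.006 0.014 1.442
```

Emit:
{"method": "step_arm", "body": {
  "motion": "0 0.083 -0.18 -0.01 0 0 1.44; 0 0.083 -0.18 -0.01 0 0 1.44; 0 0.083 -0.18 -0.01 0 0 1.44; 0 0.083 -0.18 -0.01 0 0 1.44; 0 0.083 -0.18 -0.01 0 0 1.44"
}}

```text
time_s: 7.48
position: [0.529, -0.3363, 0.1718]
tool_rot: [0.004, 0.022, 1.0, -0.001]
force: [0.9, -0.8, -0.4]
opening: -0.0
```

```bash
python3 -c "
from lev import *
rows([lev(.343,.036,.17)])"
```

```text
t 7.48 pos [ 0.529  -0.3363  0.1718] yaw 177.5 F [ 0.9 -0.8 -0.4] j [-0.75  0.58  1.26  0.    1.3  -2.28] op -0.0
0 -0.0003 0.0019 0.0018 0.001 0.008 0.810
```

Emit:
{"method": "step_arm", "body": {
  "motion": "0 0 0.002 0.002 0 0 0.81; 0 0 0.002 0.002 0 0 0.81; 0 0 0.002 0.002 0 0 0.81; 0 0 0.002 0.002 0 0 0.81; 0 0 0.002 0.002 0 0 0.81"
}}

```text
time_s: 7.9
position: [0.5288, -0.3336, 0.1689]
tool_rot: [0.003, 0.328, 0.945, 0.0]
force: [0.1, 0.5, 0.2]
opening: -0.0001
```

Emit:
{"method": "step_arm", "body": {
  "motion": "0 0 0 0 0 0 0.185; 0 0 0 0 0 0 0.185; 0 0 0 0 0 0 0.185"
}}

```text
time_s: 8.15
position: [0.5286, -0.3329, 0.1681]
tool_rot: [0.003, 0.415, 0.91, 0.001]
force: [-0.6, -0.2, -0.4]
opening: 0.0001
```

```bash
python3 ang.py t8.png; python3 -c "
from lev import *
im=optics.read_camera('wrist'); cv2.imwrite('pics/w8.png',im[:,:,::-1])
p=optics.camera_params('wrist'); g=lev(.343,0,0)
print([proj(p,X).round(0) for X in [(*g[:2],.06),(*lev(.343,.036,0)[:2],.06)]])
rows([lev(.343,.036,.048)])"
```

```text
ball ang rel yaw 37.230000000000004 0.1407 756
ball ang rel yaw 44.7 0.13 89
ball ang rel yaw 0.3999999999999986 0.1356 872
ball ang rel yaw 0.2700000000000031 0.1355 749
ball ang rel yaw -0.36000000000001364 0.1356 779
ball ang rel yaw 0.3199999999999932 0.1352 626
relay rel centre [-0.0507  0.002 ] 85 want [-0.0499  0.003 ]
finger ang 254.85462611230096 0.2546863876272236
[array([278., 160.]), array([278., 210.])]
t 8.25 pos [ 0.5287 -0.3332  0.1684] yaw 131.2 F [-0.4  0.1 -0.4] j [-0.75  0.58  1.26  0.    1.29 -1.47] op -0.0
0 -0.0008 -0.0007 0.1204 0.003 0.005 0.003
```

View pics/w8.png

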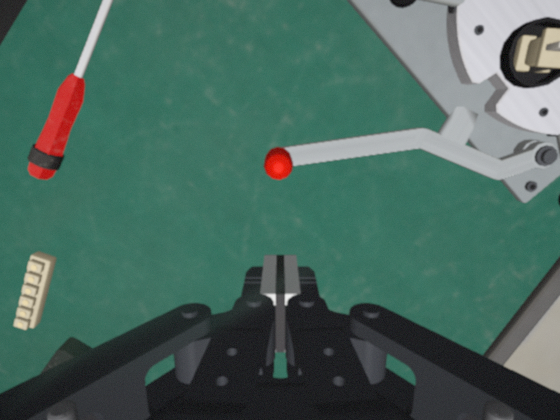

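View pics/t8.png

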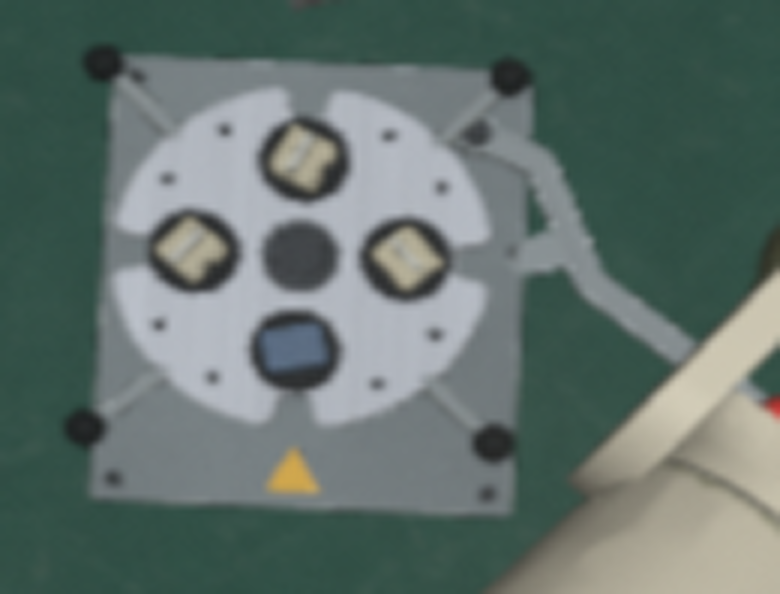

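Top view: the relay is now at the arrow, (292,348) in the zoom, with the plate within about 0.3° and everything upright. Wrist view: the grip at (278,162) matches its predicted position, so the spot beside it is free for the finger. Going down.

Emit:
{"method": "step_arm", "body": {
  "motion": "0 0 0 0.035 0 0 0; 0 0 0 0.07 0 0 0; 0 0 0 0.1 0 0 0; 0 0 0 0.12 0 0 0; 0 0 0 0.12 0 0 0"
}}

```text
time_s: 8.67
position: [0.5275, -0.3315, 0.0437]
tool_rot: [-0.001, 0.412, 0.911, 0.002]
force: [0.0, -0.5, -0.6]
opening: -0.0001
```

```bash
python3 -c "
from lev import *
rows([lev(.343,.025,.048)]+[lev(a,.021,.048) for a in (.3,.24,.18,.12)])"
```

```text
t 8.67 pos [ 0.5275 -0.3315  0.0437] yaw 131.3 F [ 0.  -0.5 -0.6] j [-0.75  0.72  1.38  0.    1.05 -1.47] op -0.0001
0 0.0076 -0.0004 -0.0043 0.002 -0.003 0.005;
0 0.0204 -0.0010 -0.0042 0.002 -0.003 0.048;
0 0.0328 -0.0013 -0.0042 0.002 -0.003 0.108;
0 0.0451 -0.0009 -0.0041 0.002 -0.003 0.168;
0 0.0574 0.0003 -0.0041 0.002 -0.003 0.228
```

Emit:
{"method": "step_arm", "body": {
  "motion": "0 0.0076 0 -0.003 0 0 0; 0 0.02 -0.001 -0.004 0 0 0.05; 0 0.033 -0.001 -0.004 0 0 0.11; 0 0.045 -0.001 -0.004 0 0 0.17; 0 0.057 0 -0.004 0 0 0.23"
}}

```text
time_s: 9.08
position: [0.4901, -0.2888, 0.0495]
tool_rot: [0.0, 0.515, 0.857, 0.001]
force: [0.6, -0.8, -1.2]
opening: -0.0001
```

```bash
python3 ang.py t9.png; python3 -c "
from lev import *
rows([lev(a,.021,.048) for a in (.09,.06,.04,.02,.0)])"
```

```text
ball ang rel yaw 36.16 0.1385 77
ball ang rel yaw 40.19 0.1339 61
ball ang rel yaw 44.84 0.13 62
ball ang rel yaw 0.45000000000000284 0.1355 803
ball ang rel yaw 0.2700000000000031 0.1354 717
ball ang rel yaw -0.28999999999999204 0.1354 729
ball ang rel yaw 0.3100000000000023 0.1351 607
relay rel centre [-0.0507  0.0019] 84 want [-0.0499  0.003 ]
finger ang 242.03069571282649 0.22629524627953695
t 9.13 pos [ 0.4891 -0.2871  0.0493] yaw 117.9 F [ 1.5  1.  -0.2] j [-0.74  0.61  1.57  0.    0.97 -1.23] op -0.0
0 0.0048 -0.0005 0.0013 0.002 -0.003 0.023;
0 0.0110 -0.0009 0.0013 0.002 -0.003 0.053;
0 0.0151 -0.0010 0.0013 0.002 -0.003 0.073;
0 0.0192 -0.0011 0.0013 0.002 -0.003 0.093;
0 0.0233 -0.0011 0.0013 0.002 -0.003 0.113
```

View pics/t9.png

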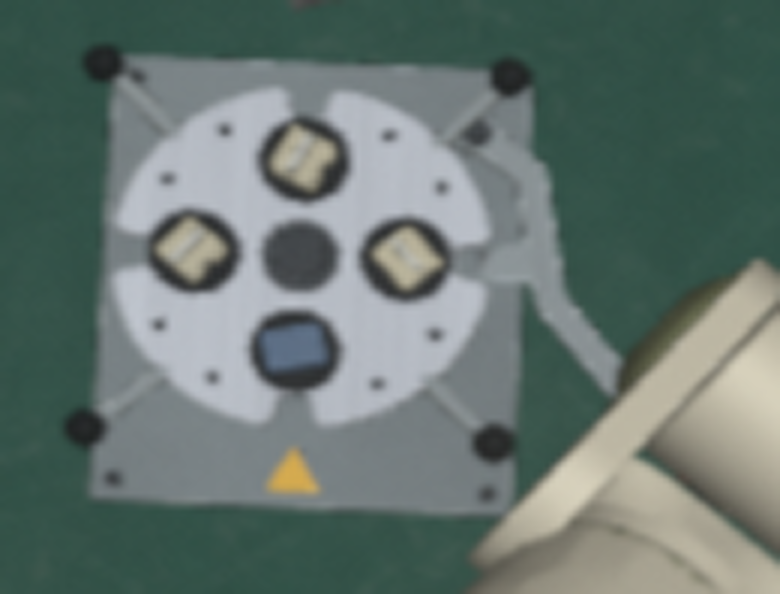

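The nose is entering the notch. I'll push on to home and watch the force.

Emit:
{"method": "step_arm", "body": {
  "motion": "0 0.005 -0.0005 0.001 0 0 0.023; 0 0.011 -0.001 0.001 0 0 0.053; 0 0.015 -0.001 0.001 0 0 0.073; 0 0.019 -0.001 0.001 0 0 0.093; 0 0.023 -0.001 0.001 0 0 0.113"
}}

```text
time_s: 9.55
position: [0.4778, -0.2674, 0.049]
tool_rot: [-0.0, 0.564, 0.826, 0.002]
force: [0.4, -0.1, 0.6]
opening: -0.0004
```

```bash
python3 -c "
from lev import *
rows([lev(a,.021,.048) for a in (-.01,-.02)])"
```

```text
t 9.55 pos [ 0.4778 -0.2674  0.049 ] yaw 111.4 F [ 0.4 -0.1  0.6] j [-0.73  0.57  1.63  0.    0.94 -1.1 ] op -0.0004
0 0.0027 -0.0006 0.0010 0.002 -0.002 0.010;
0 0.0047 -0.0007 0.0010 0.002 -0.002 0.020
```

Emit:
{"method": "step_arm", "body": {
  "motion": "0 0.003 -0.0005 0.001 0 0 0; 0 0.005 -0.0005 0.001 0 0 0; 0 0.005 -0.0005 0.001 0 0 0"
}}

```text
time_s: 9.8
position: [0.4776, -0.267, 0.0493]
tool_rot: [0.005, 0.564, 0.826, -0.0]
force: [7.6, -18.9, -6.7]
opening: -0.0
```

```bash
python3 -c "
from lev import *
rows([lev(a,.021,.048) for a in (-.01,-.02)])"
```

```text
t 9.8 pos [ 0.4776 -0.267   0.0493] yaw 111.4 F [  7.6 -18.9  -6.7] j [-0.72  0.57  1.64  0.    0.92 -1.1 ] op -0.0
0 0.0022 -0.0006 0.0013 0.005 0.009 0.010;
0 0.0043 -0.0008 0.0013 0.005 0.009 0.020
```

20 N with no further travel means the lever is on its stop. Backing off outward and raising.

Emit:
{"method": "step_arm", "body": {
  "motion": "0 -0.008 0 0 0 0 0; 0 -0.02 0 0 0 0 0; 0 -0.025 0 -0.035 0 0 0; 0 -0.025 0 -0.075 0 0 0; 0 -0.05 0 -0.11 0 0 0"
}}

```text
time_s: 10.22
position: [0.4942, -0.3098, 0.1606]
tool_rot: [0.004, 0.563, 0.827, 0.0]
force: [0.7, -0.1, -0.4]
opening: 0.0001
```

Emit:
{"method": "step_arm", "body": {
  "motion": "0 -0.08 0 -0.03 0 0 0; 0 -0.15 0 -0.03 0 0 0; 0 -0.15 0 -0.03 0 0 0; 0 -0.15 0 -0.03 0 0 0; 0 -0.15 0 -0.03 0 0 0"
}}

```text
time_s: 10.63
position: [0.5491, -0.4534, 0.1907]
tool_rot: [0.005, 0.564, 0.826, -0.0]
force: [-0.5, 0.6, -0.5]
opening: 0.0003
```

```bash
python3 ang.py ta.png; python3 -c "
from h import *
s=np.ascontiguousarray(optics.read_camera('scene')[:,:,::-1]); cv2.imwrite('pics/sca.png',cv2.resize(s[135:255,220:350],None,fx=6,fy=5,interpolation=cv2.INTER_CUBIC))
im=np.ascontiguousarray(optics.read_camera('top')[:,:,::-1]); h=cv2.cvtColor(im,cv2.COLOR_BGR2HSV); p=optics.camera_params('top')
m=((h[...,0]<8)|(h[...,0]>172))&(h[...,1]>150)&(h[...,2]>90)
for c,a in blobs(m):
    g=ray(p,c,.078)[:2]; d=g-PV
    if np.hypot(*d)<.3: print(c,a,g,np.hypot(*d),'lever',np.arctan2(d[1],d[0])+2*np.pi-GA)
im0=cv2.imread('pics/top0.png'); cv2.imwrite('pics/diff.png',cv2.absdiff(im0,im)*2)
rows([])"
```

```text
ball ang rel yaw 0.259999999999998 0.1357 1001
ball ang rel yaw -0.28999999999999915 0.1359 878
ball ang rel yaw -0.37999999999999545 0.1357 809
ball ang rel yaw 0.4099999999999966 0.1356 678
relay rel centre [-0.0507  0.0019] 85 want [-0.0499  0.003 ]
finger ang 262.74576537891824 0.366730095336239
[323.  225.5] 30 [ 0.46885793 -0.24741366] 0.20563426239430416 lever -0.0011357928859898614
t 10.78 pos [ 0.5489 -0.4485  0.191 ] yaw 111.5 F [ 0.3 -0.5 -0.2] j [-0.85  0.77  0.89  0.    1.48 -1.23] op 0.0001
```

View pics/ta.png

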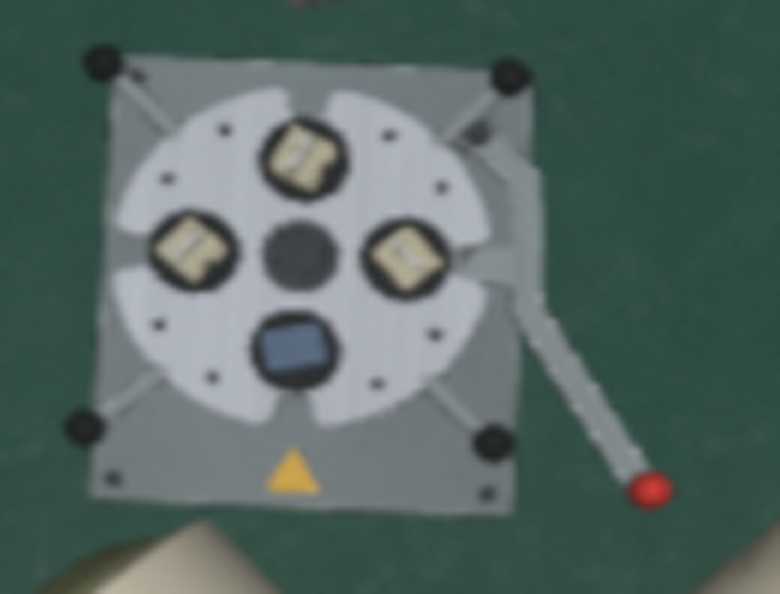

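View pics/sca.png

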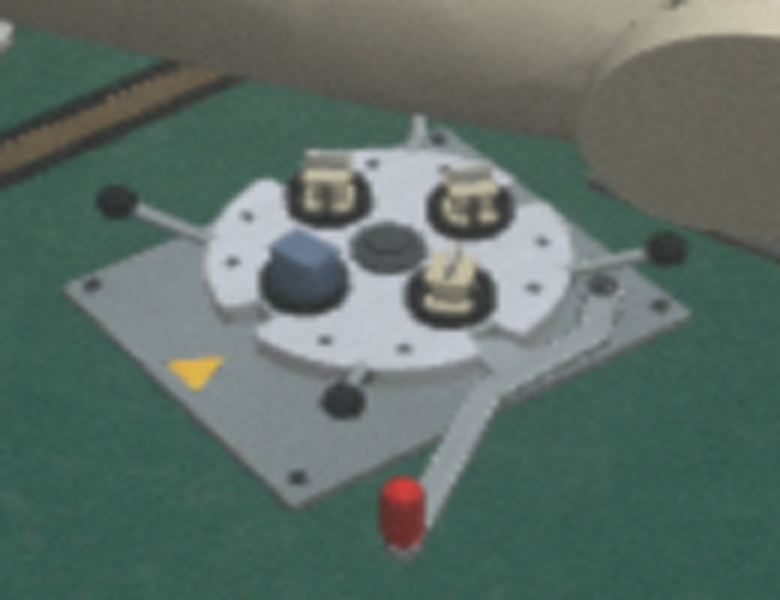

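View pics/diff.png

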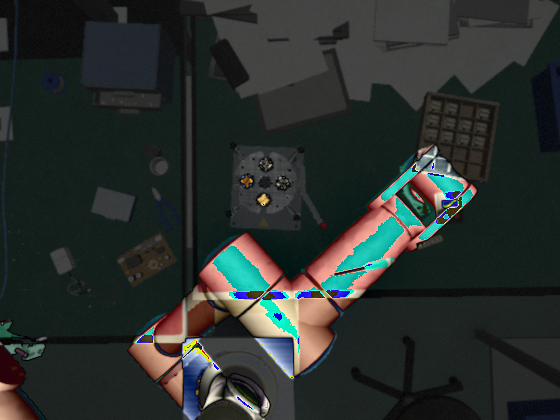

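```bash
python3 -c "
from cell import ctrl
s=ctrl.sense(); print(s['time_s'],s['dq'].round(3),s['force'].round(2)); print(ctrl.sign_off())"
```

```text
10.7833 [ 0.012 -0.027  0.022 -0.002 -0.002 -0.   ] [ 0.29 -0.54 -0.21]
the job is handed in; nothing more can be done
None
```

The blue relay is at the yellow arrow, the plate is locked, and I handed the job in at about 10.8 s of the 58 s allowed. I swung the lever out to about 0.34 rad and pushed the front-left spoke round through +90°. I then pushed the lever home until it met its stop at about 20 N and lifted the arm clear.

**Last checks from the camera images:**
- **Lever:** −0.001 rad, so fully home, with the nose in the notch.
- **Plate:** the four spoke balls average 0.0° off the quarter turn; single readings scatter by ±0.4°.
- **Relay:** within about 1.5 mm of its expected place at the work spot.
- **Relay and coils:** all four stand upright in their nests.
- **Tool force:** about zero after the arm withdrew.

**Not confirmed:** in the last top view the arm hid the screwdriver and the terminal block. The wrist picture taken just before the lever push showed both lying on the bench, but I did not measure their positions. The fingers stayed well clear of both. No check failed.

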